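# Twist-lock the lid of the craft canister

### The job

The canister whose lid has the orange grip bar was left with its lid perched high on top: the lugs missed the entry notches. Turn the lid backward (counter-clockwise seen from above) until the bar lines up with the white bars on the canister and the lid drops home, then turn it clockwise until the grip bar points at the yellow dots, and let go with the lid flat on the rim. Leave the other, already locked canister with the green grip bar alone.

Things in the scene. Friction and masses are not known exactly. Their poses are not given: they have to be found in the camera images.
- canister: Blue canister to be closed, 96 mm across, on a square 104 mm wooden stand, all fixed. Origin: centre of the stand's underside, z up. Shoulder at 71 mm, bare neck 64 mm across, rim at 90 mm. On the shoulder two white bars at +x and -x mark the entry notches; two yellow dots, 65 deg clockwise (seen from above) of the bars, show where the grip bar points when locked.
- neck_plate (a point): Canister axis, 76 mm over its origin; same axes: top of the hidden plate the lid's lugs rest on. They drop through notches only with lid x within about 12 deg of this x (either way round), then turn clockwise under the plate to a hard stop near 80 deg. The same stop blocks clockwise turning on top; counter-clockwise a stop lies about 17 deg past the notches.
- lid: Loose lid, 90 g: black disc 68 mm across, 8 mm thick, orange grip bar 52 mm long (x), 14 wide (y), 8 to 36 mm over the origin. Origin: centre of the disc's underside, z up. Two lugs along x. Starts perched, origin 104 mm over the canister's, x 40 to 65 deg clockwise of canister x; seated 90 mm: a 14 mm drop. Falls if let go, or lower it while held. Turns freely, no spring or click.
- other_canister: An equal canister on an equal stand; its lid, with a green grip bar, is already locked (top of the bar 126 mm over the origin). Origin: centre of the stand's underside. All fixed; not to be touched.
There are look-alikes about, which are no part of the job. What is shaped like the lid but turquoise is not meant.

How it is judged:
By the outcome, as a careful person would: the job done as asked, in the order asked, and still so for the second after the job is handed in, with the robot touching nothing.
It also fails if it takes over 35 s, if anything falls off the work surface, if the arm or the gripper's body presses on something with over 40 N, if the wrist force passes 120 N, or if a joint passes its speed limit or range.

### The arm

A 6-joint arm with a two-finger parallel gripper is mounted at the origin on the work surface; the furniture and walls round the work are solid. World frame = base frame: x ahead of the robot, y to its left, z up, the work surface at z = 0. Lengths are in m, angles in rad, forces in N, time in s.
With the tool pointing down it reaches from about 0.35 to 0.875 m from the base axis. Payload 15.5 kg.
Tool frame: the origin (TCP) lies midway between the tips of the shut fingers; the grasp point (between the pads) lies behind it (ctrl.grip_point_offset is the z of the grasp point in the tool frame, in m); z points along the fingers, y is the line along which they close (so a half turn about z gives the same grasp; the last joint's range is limited). The gripper opens to 85 mm and grips with 20 to 120 N. Pads are 22 mm wide; open, the fingers measure 114 mm over their backs; the gripper's body (76 mm by 85 mm) begins 54 mm behind the grasp point. The pads swing forward as they close: fully open they stand 13 mm farther back than shut.
Start: joints at [-1.28, 0.494, 1.345, -0, 1.302, -0.096], TCP at [0.235, -0.579, 0.231] pointing down, gripper open.
Joint ranges: [-2.91, 2.91], [-0.82, 2.16], [0.22, 2.67], [-1.22, 4.37], [0.12, 2.79], [-3.08, 3.08]. Speed limits (rad/s): [1.89, 1.89, 2.57, 3.01, 3.01, 3.01].

### API

Orientations are given as a unit quaternion [x, y, z, w].
In Python, from workcell import ctrl gives the robot as it stands.
- The arm moves only by the tool arm_command, never from a script. Its argument "targets" is a list of rows, each a list of 5 numbers: the opening, from 0 (shut) to 1 (fully open), then the shift along the tool's x, y, z each as a share of 200 mm, from -1 to 1, then the turn about the tool's z as a share of pi rad, from -1 to 1. A call has 1 to 5 rows; each row is the pose to reach, as a shift and turn from the pose commanded when the call began, along the tool's axes at that moment, turning the shorter way round; what a row does not reach only later rows make up. A row lasts 1/10 s, in which the tool goes at most 50 mm and 8.59 degrees, less where a joint would pass 70% of its speed; a pose out of reach is approached as far as the arm can. A call with a number of a shift or a turn outside -1 to 1 is refused whole. A call with a gripper value outside its range is refused whole. The fingers move at their own pace and stop on an object; "force" is the grip in N (left out, the last holds). Time passes only in rows, so rows that repeat a pose let the fingers close. It gives the time, the measured TCP pose, the force, the opening and the grip force at its end, in the units of the state.
- ctrl.read_state(): the state, without advancing time (a new reading comes with each control period).
- ctrl.get_image(name): name is "scene" or "side" or "wrist"; returns (picture, depth): 400x640x3 uint8, red, green, blue; 400x640 float32, m along the optical axis (not along the pixel's ray), 0 where there is no reading.
- ctrl.camera_model(name): a dict with "K" (3x3 intrinsics, pixels), "R" (3x3) and "t" (3): a world point X has camera coordinates R X + t; the wrist camera has in their place "mount" (4x4, takes a point from camera to tool coordinates, whose origin is the TCP and whose axes are the flange's). Camera axes: x right, y down, z forward; pixel columns grow to the right and rows downward; lengths in m; the calibration is good to about 2 mm. A picture is of the moment at which its call begins: read the wrist's pose just before it. camera_model takes no time and is no camera call.
- ctrl.finish_job(): hands the job in; it is judged then, once.
Trained networks look in the newest picture that a camera, given by its name, has taken for a name from the list of things; names that differ only in an ending like _2 or _b are one class to them, and where a whole thing is asked for, a point or a joint stands for the part that bears it (a point fixed in the world has none). Each returns a list of dicts, best first, with "score" (0 to 1); they miss things now and then, are a little off and sometimes report something else, mostly with a low value. They report only what shows in the picture. A call takes as long as a camera call. They do not tell look-alikes from the thing itself.
- ctrl.boxes_of(target, camera): "point" ([x, y, z] in m, in world coordinates, good to about 4 mm: the middle of the surface that is visible of it).
- ctrl.outline_of(target, camera): "pixels" (400x640 bool, what is visible of it).
- ctrl.landmark_of(target, camera): "point" ([x, y, z] in m, in world coordinates, good to about 4 mm: a listed point, or the origin of a listed thing).
The state is a dict: "time_s": time; "q": joint angles; "dq": joint speeds; "joint_torque": joint torques, N m; "eef_pos": TCP position; "eef_rot": TCP orientation; "wrist_force": force on the tool from outside, world axes, zero at the start; "torque": the same for the moment, N m; "width": finger opening in m; "gripper_force": force on a finger pad.
Only numpy, scipy, OpenCV 4.12 (cv2) and the standard library are available. Lean on these libraries where they do the work, as an engineer would, in place of code of your own. Each camera call takes 0.05 s, during which the arm holds its last target. There are 200 camera calls.

## Working session

There is one attempt and no reset: what is moved stays moved. The work goes in short steps, Python scripts to look and compute and a tool call to move; the robot and the scene stay as the last step left them, time stands still between calls to the robot, and variables do not carry over. Pictures are saved under pics/ and viewed, at most 10 in all, crops included, and the job is handed in when it is done.

Besides the shell and the picture viewer there is one more tool, called after "Call:" by a JSON object that holds its "method" and its "body", one argument or row to a line. arm_command: Moves the arm, as the interface text tells. Its arguments: {"type":"object","properties":{"targets":{"type":"array"},"force":{"type":"number"}},"required":["targets"]}

```bash
mkdir -p pics
python3 - <<'E'
from workcell import ctrl
import cv2,numpy as np
np.set_printoptions(precision=4,suppress=True)
ims=[]
for n in("scene","side"):
    im,d=ctrl.get_image(n); np.savez(f"{n}.npz",im=im,d=d); ims.append(im)
    for t in("canister","lid"):
        for r in ctrl.landmark_of(t,n): print(n,t,r["score"],np.array(r["point"]))
cv2.imwrite("pics/scene.png",ims[0][...,::-1]);cv2.imwrite("pics/side.png",ims[1][...,::-1])
s=ctrl.read_state();print(s["time_s"],s["eef_pos"],s["eef_rot"],s["width"],ctrl.grip_point_offset)
E
```

```text
scene canister 0.86 [ 0.4686 -0.0784  0.0004]
scene lid 0.93 [0.4958 0.0512 0.0339]
scene lid 0.88 [ 0.6826 -0.3785  0.0293]
scene lid 0.68 [ 0.4648 -0.0854  0.1014]
side canister 0.93 [ 0.4737 -0.0789  0.0019]
side canister 0.56 [ 0.4718 -0.0823  0.0765]
side lid 0.77 [ 0.6851 -0.384   0.033 ]
side lid 0.54 [0.4879 0.0563 0.0305]
0.3 [ 0.2352 -0.579   0.2311] [ 0.9814  0.1917 -0.     -0.0002] 0.08549791945793099 -0.0187
```

View pics/scene.png

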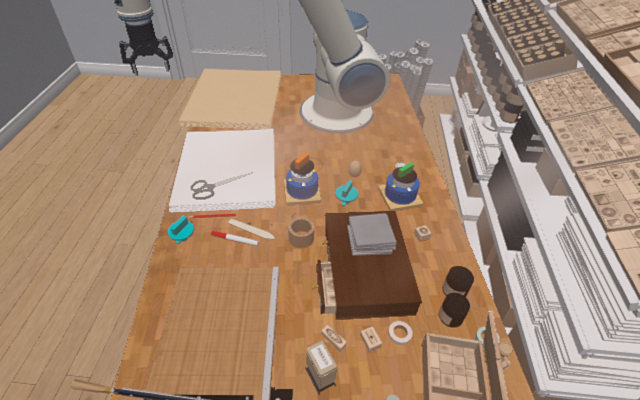

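View pics/side.png

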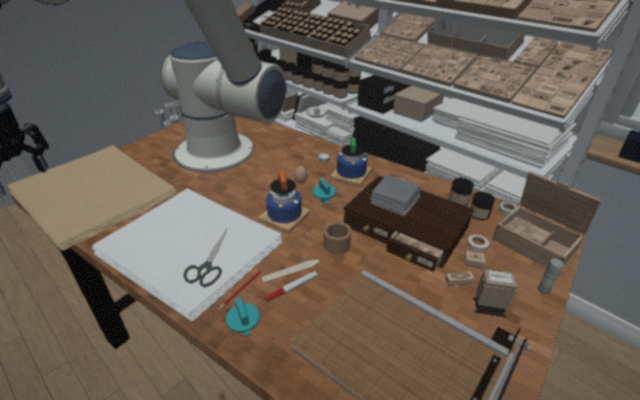

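The scene picture shows the orange-bar canister near pixel (302,180) in scene and (284,200) in side. The green-bar canister is at (403,185), and there are turquoise look-alikes at (347,192) and (181,230). Next I'll compute the bar yaw and the camera mount.

```bash
cat > h.py <<'E'
from workcell import ctrl
import cv2,numpy as np
from scipy.spatial.transform import Rotation as Ro
np.set_printoptions(precision=4,suppress=True)
def cloud(n,im,d,st=None):
    m=ctrl.camera_model(n);K=m["K"];v,u=np.indices(d.shape)
    P=np.stack([(u-K[0][2])/K[0][0]*d,(v-K[1][2])/K[1][1]*d,d],-1)
    if n=="wrist":
        M=np.array(m["mount"]);P=P@M[:3,:3].T+M[:3,3]
        return P@Ro.from_quat(st["eef_rot"]).as_matrix().T+st["eef_pos"]
    return (P-m["t"])@np.array(m["R"])
def near(P,d,c=(0.471,-.08),r=.06): return (d>0)&(np.hypot(P[...,0]-c[0],P[...,1]-c[1])<r)
def color(im,h0,h1,s=120,v=60):
    H=cv2.cvtColor(im,cv2.COLOR_RGB2HSV);return (H[...,0]>=h0)&(H[...,0]<=h1)&(H[...,1]>s)&(H[...,2]>v)
def axis(X):
    c=X.mean(0);w,V=np.linalg.eigh(np.cov((X-c).T));return c,np.degrees(np.arctan2(V[1,-1],V[0,-1]))%180,np.sqrt(w)
E
python3 - <<'E'
from h import *
for n in("scene","side"):
    z=np.load(n+".npz");P=cloud(n,z["im"],z["d"])
    for nm,m in(("orange",color(z["im"],3,16)&near(P,z["d"],r=.04)&(P[...,2]>.11)),("yellow",color(z["im"],22,34)&near(P,z["d"])&(P[...,2]>.06))):
        X=P[m]
        print(n,nm,len(X), axis(X[:,:2]) if len(X)>2 else X, X[:,2].max() if len(X) else "")
m=ctrl.camera_model("wrist");print(np.array(m["mount"]),np.array(m["K"]))
E
```

```text
scene orange 143 (array([ 0.4756, -0.0803]), np.float64(148.2913548646002), array([0.0054, 0.0159])) 0.1431474647171136
scene yellow 9 (array([ 0.466, -0.077]), np.float64(128.49546616163497), array([0.0041, 0.0436])) 0.07465939331922825
side orange 127 (array([ 0.4778, -0.0851]), np.float64(148.9945745949103), array([0.0059, 0.0178])) 0.14249073738837476
side yellow 1 [[ 0.4953 -0.1123  0.0738]] 0.07380232407907042
[[ 0.0005 -0.9658 -0.2595  0.0649]
 [ 1.      0.0004  0.0004 -0.0005]
 [-0.0003 -0.2595  0.9658 -0.1434]
 [ 0.      0.      0.      1.    ]] [[336.6655   0.     315.1118]
 [  0.     336.6655 200.8596]
 [  0.       0.       1.    ]]
```

Call:
{"method": "arm_command", "body": {
  "targets": [
    [1,0.925,-0.835,-0.1,0],
    [1,0.925,-0.835,-0.1,0],
    [1,0.925,-0.835,-0.1,0],
    [1,0.925,-0.835,-0.1,0],
    [1,0.925,-0.835,-0.1,0]
  ],
  "force": 40
}}

```text
time_s: 0.8
eef_pos: [0.3442, -0.3529, 0.2515]
eef_rot: [0.981, 0.192, 0.0, 0.0]
wrist_force: [0.5, 0.0, 1.0]
width: 0.0854
gripper_force: 0.0
```

Call:
{"method": "arm_command", "body": {
  "targets": [
    [1,1,-0.9,0,0.2],
    [1,1,-0.9,0,0.2],
    [1,1,-0.9,0,0.2],
    [1,1,-0.9,0,0.2],
    [1,1,-0.9,0,0.2]
  ]
}}

```text
time_s: 1.3
eef_pos: [0.4381, -0.1619, 0.2515]
eef_rot: [0.993, -0.118, 0.0, 0.0]
wrist_force: [1.1, -0.5, -0.2]
width: 0.0854
gripper_force: 0.0
```

Call:
{"method": "arm_command", "body": {
  "targets": [
    [1,0.09,-0.44,0,0.1],
    [1,0.09,-0.44,0,0.1],
    [1,0.09,-0.44,0,0.1],
    [1,0.09,-0.44,0,0.1]
  ]
}}

```text
time_s: 1.7
eef_pos: [0.4756, -0.0804, 0.2513]
eef_rot: [0.963, -0.268, 0.0, -0.0]
wrist_force: [-0.5, -0.9, -0.0]
width: 0.0852
gripper_force: 0.0
```

Run:
```python
from h import *
s=ctrl.read_state();im,d=ctrl.get_image("wrist")
P=cloud("wrist",im,d,s);print(s["eef_pos"],s["eef_rot"])
m=color(im,3,16)&near(P,d,r=.05)&(P[...,2]>.11);X=P[m];print("bar",len(X),X[:,2].max());X=X[X[:,2]>X[:,2].max()-.006];print(axis(X[:,:2]),X.mean(0))
c=cv2.minAreaRect((X[:,:2]*1000).astype(np.float32));print(c)
m=color(im,22,34,100)&near(P,d,r=.06)&(P[...,2]>.06)&(P[...,2]<.085);X=P[m];print("yel",len(X));print(axis(X[:,:2]),X[:3],X[-3:])
H=cv2.cvtColor(im,cv2.COLOR_RGB2HSV);m=(H[...,1]<45)&(H[...,2]>140)&near(P,d,r=.05)&(P[...,2]>.066)&(P[...,2]<.08);X=P[m];print("white",len(X));print(axis(X[:,:2]))
cv2.imwrite("pics/w1.png",im[...,::-1])
```

```text
[ 0.4756 -0.0804  0.2513] [ 0.9633 -0.2684  0.     -0.    ]
bar 1350 0.33913290149818826
(array([ 0.4949, -0.0802]), np.float64(58.36072435690892), array([0.0004, 0.0179])) [ 0.4949 -0.0802  0.3361]
((489.6717529296875, -88.28856658935547), (45.49760437011719, 1.4267863035202026), 58.03779220581055)
yel 68
(array([ 0.494 , -0.1126]), np.float64(5.17437975399838), array([0.0022, 0.0023])) [[ 0.4981 -0.1129  0.0731]
 [ 0.4977 -0.1137  0.0739]
 [ 0.4972 -0.1145  0.0735]] [[ 0.4908 -0.1107  0.0746]
 [ 0.4902 -0.1115  0.0734]
 [ 0.4897 -0.1124  0.0729]]
white 123
(array([ 0.5013, -0.0741]), np.float64(14.651262971233137), array([0.005 , 0.0237]))
```

View pics/w1.png

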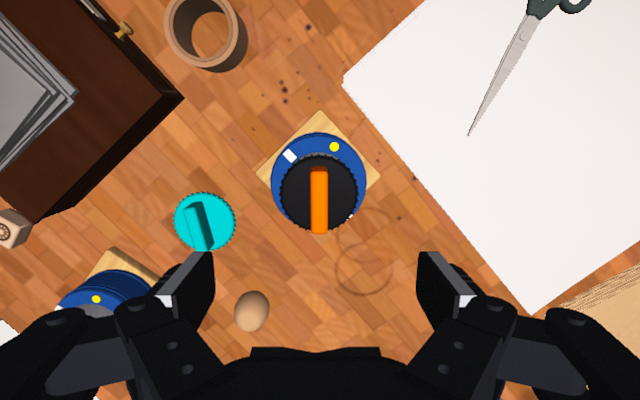

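The wrist picture shows the orange bar vertical at (320,200), already parallel to the tool x axis. The white bars are at (290,156) and (350,216), and one yellow dot is at (334,147). I'll refit the bar with the gripper pixels left out.

Run:
```python
from h import *
s=ctrl.read_state();im,d=ctrl.get_image("wrist");P=cloud("wrist",im,d,s)
o=color(im,3,16)&near(P,d,r=.045)&(P[...,2]>.11)&(P[...,2]<.16);X=P[o];zt=np.percentile(X[:,2],95);print("top",zt)
X=X[X[:,2]>zt-.005];print(axis(X[:,:2]));print(cv2.minAreaRect((X[:,:2]*1000).astype(np.float32)))
H=cv2.cvtColor(im,cv2.COLOR_RGB2HSV)
k=(H[...,2]<70)&near(P,d,r=.05)&(P[...,2]>.105)&(P[...,2]<.125);X=P[k];print("disc",len(X),np.median(X[:,2]),cv2.minEnclosingCircle((X[:,:2]*1000).astype(np.float32)))
c=X[:,:2]
w=(H[...,1]<45)&(H[...,2]>140)&near(P,d,r=.055)&(P[...,2]>.066)&(P[...,2]<.08)
n,l,st,ce=cv2.connectedComponentsWithStats(w.astype(np.uint8))
for i in range(1,n):
    if st[i,4]>5: print("white",st[i,4],ce[i],P[l==i].mean(0))
```

```text
top 0.14152464170395124
(array([ 0.4692, -0.0799]), np.float64(150.06040149170465), array([0.0043, 0.015 ]))
((469.8251647949219, -80.54981231689453), (13.769651412963867, 51.13197326660156), 59.31193542480469)
disc 3430 0.1125396839068997 ((469.5946044921875, -80.31246185302734), 34.61489486694336)
white 108 [288.0648 155.4537] [ 0.5084 -0.0716  0.0734]
white 8 [349.25  215.875] [ 0.4257 -0.0918  0.073 ]
```

Call:
{"method": "arm_command", "body": {
  "targets": [
    [1,-0.025,0.015,0.2,0],
    [1,-0.025,0.015,0.45,0],
    [1,-0.025,0.015,0.6,0],
    [1,-0.025,0.015,0.675,0],
    [1,-0.025,0.015,0.675,0]
  ]
}}

```text
time_s: 2.3
eef_pos: [0.4679, -0.0825, 0.1146]
eef_rot: [0.963, -0.269, -0.002, 0.0]
wrist_force: [-0.3, 0.2, -0.6]
width: 0.0857
gripper_force: 0.0
```

Call:
{"method": "arm_command", "body": {
  "targets": [
    [0,0,0,0,0],
    [0,0,0,0,0],
    [0,0,0,0,0],
    [0,0,0,0,0],
    [0,0,0,0,0]
  ],
  "force": 40
}}

```text
time_s: 2.8
eef_pos: [0.4696, -0.0818, 0.1167]
eef_rot: [0.963, -0.269, 0.0, 0.0]
wrist_force: [-1.5, -2.2, 6.3]
width: 0.0132
gripper_force: 45.0
```

Call:
{"method": "arm_command", "body": {
  "targets": [
    [0,0,0,0,-0.045],
    [0,0,0,0,-0.09],
    [0,0,0,0,-0.135],
    [0,0,0,0,-0.18],
    [0,0,0,0,-0.22]
  ]
}}

```text
time_s: 3.3
eef_pos: [0.4695, -0.0817, 0.1165]
eef_rot: [0.997, 0.076, 0.0, 0.0]
wrist_force: [0.5, -0.2, -1.1]
width: 0.013
gripper_force: 43.6
```

Call:
{"method": "arm_command", "body": {
  "targets": [
    [0,0,0,0,-0.02],
    [0,0,0,0,-0.02],
    [0,0,0,0.01,-0.02],
    [0,0,0,0.02,-0.02],
    [0,0,0,0.02,-0.02]
  ]
}}

```text
time_s: 3.8
eef_pos: [0.4693, -0.0816, 0.112]
eef_rot: [0.995, 0.104, -0.0, -0.0]
wrist_force: [-0.3, 0.9, -1.5]
width: 0.0135
gripper_force: 43.6
```

Call:
{"method": "arm_command", "body": {
  "targets": [
    [0,0,0,0.015,0],
    [0,0,0,0.03,0],
    [0,0,0,0.04,0],
    [0,0,0,0.048,0],
    [0,0,0,0.048,0]
  ]
}}

```text
time_s: 4.3
eef_pos: [0.4693, -0.0816, 0.1028]
eef_rot: [0.995, 0.104, -0.0, -0.0]
wrist_force: [-1.0, 2.7, 3.2]
width: 0.0129
gripper_force: 44.3
```

Run:
```python
from h import *
s=ctrl.read_state();print(s["wrist_force"],s["torque"],s["eef_pos"])
im,d=ctrl.get_image("wrist");P=cloud("wrist",im,d,s)
k=(im.max(-1)<70)&near(P,d,(.4697,-.0804),.034)&(P[...,2]>.07)&(P[...,2]<.118);print("disc top z",k.sum(),np.percentile(P[k][:,2],[10,50,90]))
o=color(im,3,16)&near(P,d,(.4697,-.0804),.045)&(P[...,2]>.1)&(P[...,2]<.16);X=P[o];print(len(X),np.percentile(X[:,2],[10,50,95]))
cv2.imwrite("pics/w2.png",im[...,::-1])
```

```text
[-1.0199  2.7428  3.1691] [0.2285 0.1922 0.0044] [ 0.4693 -0.0816  0.1028]
disc top z 6838 [0.0972 0.0986 0.0996]
4339 [0.1214 0.1264 0.128 ]
```

View pics/w2.png

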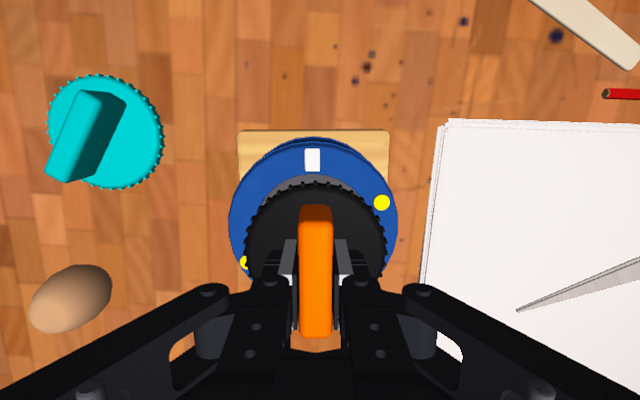

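The bar lines up with the white bar at (312,160), and the disc top is at 98.6 mm, so the lid has dropped home. Now clockwise 65 degrees.

Call:
{"method": "arm_command", "body": {
  "targets": [
    [0,0,0,0,0.045],
    [0,0,0,0,0.09],
    [0,0,0,0,0.135],
    [0,0,0,0,0.18],
    [0,0,0,0,0.225]
  ]
}}

```text
time_s: 4.85
eef_pos: [0.4698, -0.0819, 0.1028]
eef_rot: [0.968, -0.249, 0.0, 0.0]
wrist_force: [0.4, -0.7, 0.5]
width: 0.0129
gripper_force: 44.0
```

Call:
{"method": "arm_command", "body": {
  "targets": [
    [0,0,0,0,0.045],
    [0,0,0,0,0.09],
    [0,0,0,0,0.135],
    [0,0,0,0,0.135],
    [0,0,0,0,0.135]
  ]
}}

```text
time_s: 5.35
eef_pos: [0.4695, -0.0817, 0.1027]
eef_rot: [0.897, -0.443, 0.0, -0.0]
wrist_force: [-0.5, -0.3, 2.6]
width: 0.0133
gripper_force: 44.3
```

Run:
```python
from h import *
s=ctrl.read_state();print(s["wrist_force"],s["torque"],s["eef_pos"],np.degrees(2*np.arctan2(s["eef_rot"][1],s["eef_rot"][0])))
im,d=ctrl.get_image("wrist");P=cloud("wrist",im,d,s)
c=np.array([.4697,-.0804])
k=(im.max(-1)<70)&near(P,d,c,.034)&(P[...,2]>.07)&(P[...,2]<.118);print("disc top z",np.percentile(P[k][:,2],[10,50,90]))
y=color(im,22,34,100)&near(P,d,c)&(P[...,2]>.06)&(P[...,2]<.085)
n,l,st,ce=cv2.connectedComponentsWithStats(y.astype(np.uint8))
for i in range(1,n):
    v=P[l==i].mean(0)[:2]-c;print("yel",st[i,4],ce[i],np.degrees(np.arctan2(v[1],v[0])))
cv2.imwrite("pics/w3.png",im[...,::-1])
```

```text
[-0.4617 -0.2855  2.5544] [-0.0089  0.1067 -0.0401] [ 0.4695 -0.0817  0.1027] -52.56389897206124
disc top z [0.0975 0.0986 0.0996]
yel 225 [312.6222 162.44  ] -52.751708497657276
```

View pics/w3.png

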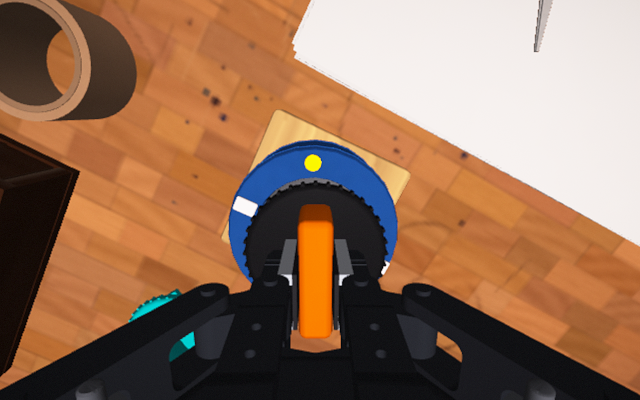

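The bar now points at the yellow dot at (313,162), and the disc is flat at seated height. I'll release it and retreat upward.

Call:
{"method": "arm_command", "body": {
  "targets": [
    [0.4,0,0,0,0],
    [0.6,0,0,0,0],
    [0.6,0,0,0,0],
    [0.6,0,0,0,0],
    [0.6,0,0,-0.1,0]
  ]
}}

```text
time_s: 5.9
eef_pos: [0.4682, -0.0814, 0.1213]
eef_rot: [0.896, -0.445, -0.002, 0.0]
wrist_force: [0.2, -0.5, 0.2]
width: 0.0513
gripper_force: 0.0
```

Call:
{"method": "arm_command", "body": {
  "targets": [
    [0.6,0,0,-0.15,0],
    [0.6,0,0,-0.4,0],
    [0.6,0,0,-0.6,0],
    [0.6,0,0,-0.6,0],
    [0.6,0,0,-0.6,0]
  ]
}}

```text
time_s: 6.4
eef_pos: [0.4697, -0.0818, 0.2433]
eef_rot: [0.896, -0.445, 0.001, -0.0]
wrist_force: [-0.3, -0.2, -0.5]
width: 0.0515
gripper_force: 0.0
```

Run:
```python
from h import *
s=ctrl.read_state();im,d=ctrl.get_image("wrist");P=cloud("wrist",im,d,s);c=(.4697,-.0804);print(s["eef_pos"],s["time_s"])
k=(im.max(-1)<70)&near(P,d,c,.034)&(P[...,2]>.07)&(P[...,2]<.118);print("disc",np.percentile(P[k][:,2],[10,50,90]))
o=color(im,3,16)&near(P,d,c,.045)&(P[...,2]>.1)&(P[...,2]<.15);X=P[o];X=X[X[:,2]>np.percentile(X[:,2],95)-.005];print("bar",X[:,2].mean(),axis(X[:,:2]),cv2.minAreaRect((X[:,:2]*1000).astype(np.float32)))
cv2.imwrite("pics/w4.png",im[...,::-1])
```

```text
[ 0.4697 -0.0818  0.2433] 6.4
disc [0.0976 0.0986 0.0995]
bar 0.12614643938164416 (array([ 0.4675, -0.0801]), np.float64(128.77663003208727), array([0.0043, 0.015 ])) ((468.57427978515625, -81.53898620605469), (13.61431884765625, 51.32460403442383), 37.62151336669922)
```

View pics/w4.png

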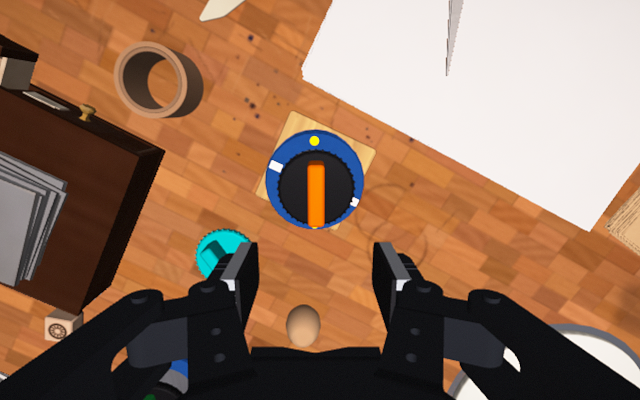

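The lid is flat, with its bar at (316,195) in line with the yellow dots at (314,141) and (315,228), and the gripper is clear of it.

```bash
python3 -c "
from workcell import ctrl
print(ctrl.finish_job())"
```

```text
the job is handed in; nothing more can be done
None
```

The orange-bar lid was turned back to the white bars, dropped home, locked at the yellow dots and released flat on the rim; the arm did not go near the green-bar canister, and I handed the job in at about 6.5 s.

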